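# Lift a lens spacer ring out of its deep tub with spring tongs

### The arm

A 6-joint arm with a two-finger parallel gripper is mounted at the origin on the work surface. World frame = base frame: x ahead of the robot, y to its left, z up, the work surface at z = 0. Lengths are in m, angles in rad, forces in N, time in s.
With the tool pointing down it reaches from about 0.35 to 0.975 m from the base axis. Payload 4.9 kg.
Tool frame: the origin (TCP) lies midway between the tips of the shut fingers; the grasp point (between the pads) lies manip.grip_depth behind it (manip.grip_depth is the distance from the TCP to the grasp point, in m); z points along the fingers, x is the direction in which the jaws open and shut, and the axes are right-handed (so a half turn about z gives the same grasp; the last joint's range is limited). The gripper opens to 85 mm and grips with 20 to 120 N. Pads are 22 mm wide; open, the fingers measure 114 mm over their backs; the gripper's body (76 mm by 85 mm) begins 54 mm behind the grasp point. The pads swing forward as they close: fully open they stand 13 mm farther back than shut.
Start: joints at [1.008, 0.053, 1.613, -0, 1.476, -0.119], TCP at [0.268, 0.564, 0.231] pointing down, gripper open.
Joint ranges: [-3.01, 3.01], [-1.01, 2.22], [0.06, 2.58], [-1.02, 4.17], [0.09, 2.62], [-3.14, 3.14]. Speed limits (rad/s): [2.57, 2.57, 3.14, 3.14, 3.14, 3.14].

### API

Orientations are given as a unit quaternion [w, x, y, z].
In Python, from plant import state, grab_frame, ticket, manip gives the robot as it stands.
- The arm moves only by the tool carry_out, never from a script. Its argument "moves" is a list that holds one entry, the list of rows, each a list of 7 numbers: the turn, a rotation vector about the tool's x, y, z each as a share of 5 degrees, from -1 to 1, then the shift along the tool's x, y, z each as a share of 0.04 m, from -1 to 1, then the gripper command: -1 is shut, 1 is fully open, values between are in proportion. A call has 1 to 8 rows; each row shifts and turns the commanded pose from where the row before left it, along the tool's axes as they then stand; what a row does not reach is not made up. A row lasts 1/12 s, in which the tool goes at most 41.7 mm and 7.16 degrees, less where a joint would pass 70% of its speed; a pose out of reach is approached as far as the arm can. A call with a number of a shift or a turn outside -1 to 1 is refused whole. A call with a gripper value outside its range is refused whole. The fingers move at their own pace and stop on an object; the grip force is fixed at half the most. Time passes only in rows, so rows that do not move let the fingers close. It gives the time, the measured TCP pose, the force and the opening at its end, in the units of the state.
- state(): the state, without advancing time (a new reading comes with each control period).
- grab_frame(name): name is "side" or "top"; returns a dict with "frame" (480x640x3 uint8, red, green, blue), "z_map" (480x640 float32, m along the optical axis (not along the pixel's ray), 0 where there is no reading), "K" (3x3 intrinsics, pixels), "world_from_camera" (4x4, takes a point from camera to world coordinates). Camera axes: x right, y down, z forward; pixel columns grow to the right and rows downward; lengths in m; the calibration is good to about 2 mm. A picture is of the moment at which its call begins.
- ticket.job_done(): hands the job in, once; it reports no verdict.
The state is a dict: "time": time; "joint_pos": joint angles; "joint_vel": joint speeds; "joint_efforts": joint torques, N m; "tool_pos": TCP position; "tool_rot": TCP orientation; "contact_force": force on the tool from outside, world axes, zero at the start; "ft_torque": the same for the moment, N m; "gripper_width": opening from 0.0 (shut) to 1.0 (fully open).
Only numpy, scipy, OpenCV 4.12 (cv2) and the standard library are available. Lean on these libraries where they do the work, as an engineer would, in place of code of your own. Each camera call takes 0.05 s, during which the arm holds its last target.

### The job

The spring tongs stand in the narrow plastic tub, their tips on either side of a small brass spacer ring at its bottom. Squeeze the tongs shut on the ring, lift it out and lower it right to the bottom of the oblong well in the metal block (not the round cup) before you let go, touching the ring with nothing but the tongs. Leave the ring lying in the well and the tongs standing upright over it in the same well.

Things in the scene. Friction and masses are not known exactly. Their poses are not given: they have to be found in the camera images.
- tongs_grip (a point): Tongs' grip point: midway between two upright 4 mm steel blades (20 mm wide in x), 107 mm above their tips, 33 mm below their upper ends. Outer faces 44 mm apart in y; pinched together along y at this height (4 to 7 N, sprung) they slide to 30 mm, shut on the ring; let go, they reopen. Black spine between them, top 31 mm above this point. 130 g; z up. They start standing on the tub floor.
- ring_center (a point): Centre (half-way up) of the brass spacer ring, 22 mm outside diameter, 14 mm bore, 14 mm tall, about 22 g. At the start it lies flat on the floor of the tub between the tongs' tips.
- tub_floor (a point): Centre of the inner floor (5 mm above the table) of the fixed white plastic tub in which tongs and ring start. Its open pocket is 40 mm along x, 64 mm along y, walls 5 mm; the rim is 66 mm above the table. It stands beside the block or the cup, turned at some yaw.
- block_floor (a point): Floor centre of the one oblong well in the fixed rectangular aluminium block (110 mm in x, 100 in y, 66 tall). Well 40 mm in x, 64 mm in y, 61 mm deep, open on top, floor 5 mm above the table. The tongs go in with their y along the well's y, either way round. The round white cup of the same height is not the place.
Not all that is in view belongs to the job. What is shaped like the part that bears block_floor but purple is not meant.

How it is judged:
By the outcome, as a careful person would: the job done as asked, in the order asked, and still so for the second after the job is handed in, with the robot touching nothing.
It also fails if it takes over 40 s, if anything falls off the work surface, if the arm or the gripper's body presses on something with over 40 N, if the wrist force passes 120 N, or if a joint passes its speed limit or range.

## Working session

There is one attempt and no reset: what is moved stays moved. The work goes in short steps, Python scripts to look and compute and a tool call to move; the robot and the scene stay as the last step left them, time stands still between calls to the robot, and variables do not carry over. Pictures are saved under pics/ and viewed, and the job is handed in when it is done.

Besides the shell and the picture viewer there is one more tool, called as name([rows], argument=value, ...), one row to a line, values as JSON. carry_out: Moves the arm, as the interface text tells. Shift numbers are shares of 0.04 m and turn numbers shares of 5 degrees, none past 1 either way. Its arguments: {"type":"object","properties":{"moves":{"type":"array"}},"required":["moves"]}

```bash
mkdir -p pics
cat > h.py <<'E'
import numpy as np, cv2
from plant import state, grab_frame, ticket, manip
def grab(n,tag):
    f=grab_frame(n); np.savez(f'{n}_{tag}.npz',**{k:np.array(v) for k,v in f.items()})
    cv2.imwrite(f'pics/{n}_{tag}.png',f['frame'][:,:,::-1]); return f
def world(f,u,v,z=None):
    K=f['K'];T=f['world_from_camera']
    d=T[:3,:3]@np.array([(u-K[0,2])/K[0,0],(v-K[1,2])/K[1,1],1.])
    o=T[:3,3]
    if z is None: return o+d*f['z_map'][int(v),int(u)]
    return o+d*(z-o[2])/d[2]
def cloud(f):
    K=f['K'];T=f['world_from_camera'];v,u=np.mgrid[:480,:640];z=f['z_map']
    p=np.stack([(u-K[0,2])/K[0,0]*z,(v-K[1,2])/K[1,1]*z,z],-1)
    return p@T[:3,:3].T+T[:3,3]
E
python3 - <<'E'
from h import *
print(state()); print(manip.grip_depth)
for n in('top','side'):
    f=grab(n,'0'); print(n,f['K'],f['world_from_camera'])
E
```

```text
{'time': 0.0, 'joint_pos': array([ 1.00795822e+00,  5.33460342e-02,  1.61429266e+00, -1.30150339e-05,
        1.47601276e+00, -1.18982057e-01]), 'joint_vel': array([-0.002615  , -0.00117853, -0.0003908 , -0.00038739,  0.00197582,
        0.00021369]), 'joint_efforts': array([ 8.84028141e-04, -3.93662488e+01, -3.70188761e+01,  5.49666015e-05,
        6.89848443e-03, -1.98596058e-05]), 'tool_pos': array([0.26804685, 0.56390898, 0.23007054]), 'tool_rot': array([ 4.48485368e-04,  8.45405943e-01,  5.34123330e-01, -9.26587698e-04]), 'contact_force': array([ 0.02343361,  0.44475807, -0.59316158]), 'ft_torque': array([-0.06728174, -0.01343514, -0.00634044]), 'gripper_width': 1.0005957872807578}
0.0187
top [[470.74987175   0.         308.55081352]
 [  0.         470.74987175 236.40229788]
 [  0.           0.           1.        ]] [[-0.00967643 -0.98842449  0.15140473  0.53250431]
 [-0.99969139  0.00609791 -0.02408193 -0.06027299]
 [ 0.02287992 -0.15159104 -0.98817846  0.94474582]
 [ 0.          0.          0.          1.        ]]
side [[575.51594184   0.         315.26707681]
 [  0.         575.51594184 241.9480654 ]
 [  0.           0.           1.        ]] [[-0.8538734  -0.3658763   0.37018204  0.30074937]
 [-0.5204783   0.60241813 -0.60514026  0.47633092]
 [-0.00159789 -0.7093849  -0.70481949  0.74494057]
 [ 0.          0.          0.          1.        ]]
```

View pics/top_0.png

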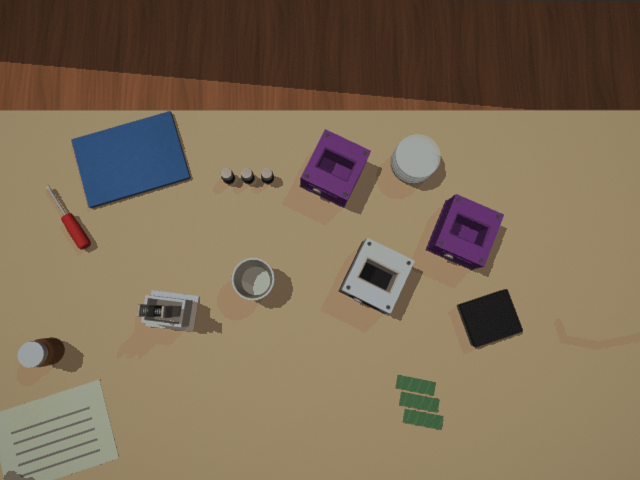

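View pics/side_0.png

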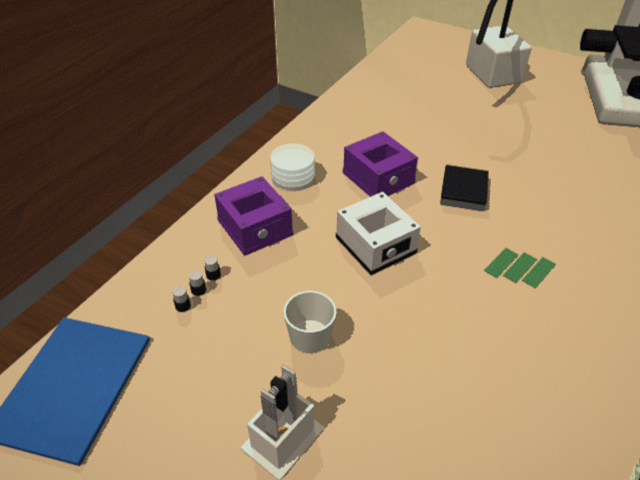

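The tub with the tongs is at top (168,310). Candidates for the target are the white-topped block at (378,276), the round cup at (254,280), the purple blocks at (335,168) and (465,233), and the black square at (490,318). I choose the aluminium block at (378,276).

Run:
```python
from h import *
f=dict(np.load('top_0.npz'));P=cloud(f);g=dict(np.load('side_0.npz'))
a=cv2.resize(f['frame'][225:365,115:225],(440,560),interpolation=cv2.INTER_CUBIC);b=cv2.resize(f['frame'][230:320,330:420],(360,360),interpolation=cv2.INTER_CUBIC)
c=np.zeros((560,800,3),np.uint8);c[:,:440]=a;c[:360,440:]=b;cv2.imwrite('pics/crop1.png',c[:,:,::-1])
s=g['frame'][350:480,230:340];cv2.imwrite('pics/crop2.png',cv2.resize(s,(506,598),interpolation=cv2.INTER_CUBIC)[:,:,::-1])
def rect(mask,name):
    q=P[mask]; r=cv2.minAreaRect(q[:,:2].astype(np.float32)*1000); print(name,mask.sum(),r,'z',np.percentile(q[:,2],[2,50,98]))
Z=P[...,2];roi=np.zeros((480,640),bool)
m=roi.copy();m[230:320,330:420]=1
rect(m&(abs(Z-.066)<.005),'block top')
w=m&(Z<.03)&(Z>-.01); n,l=cv2.connectedComponents(w.astype(np.uint8)); rect(l==l[276,377],'well floor')
m=roi.copy();m[270:345,125:212]=1
rect(m&(abs(Z-.066)<.005),'tub rim')
rect(m&(Z>.08),'tongs')
rect(m&(Z>.125),'tongs top')
for z in np.arange(0,.17,.01): print(round(z,2),(m&(abs(Z-z)<.005)).sum(),end='; ')
```

```text
block top 2422 ((593.6242065429688, -211.2143096923828), (100.32766723632812, 110.05677795410156), 63.008541107177734) z [0.06239919 0.06591395 0.06918385]
well floor 579 ((595.403564453125, -214.98236083984375), (60.1642951965332, 34.73081970214844), 63.42662048339844) z [0.0086921  0.01219361 0.02694106]
tub rim 360 ((531.1982421875, 186.32772827148438), (74.6012191772461, 49.86767578125), 82.45440673828125) z [0.06188243 0.06559871 0.06885907]
tongs 454 ((527.129150390625, 74.50117492675781), (268.90777587890625, 21.459259033203125), 87.7213134765625) z [0.08501302 0.13799287 0.94474582]
tongs top 324 ((527.4029541015625, 74.1767578125), (268.304931640625, 20.579204559326172), 87.7868881225586) z [0.12632554 0.14141201 0.94474582]
0.0 5078; 0.01 284; 0.02 61; 0.03 68; 0.04 65; 0.05 84; 0.06 169; 0.07 249; 0.08 20; 0.09 14; 0.1 33; 0.11 32; 0.12 41; 0.13 56; 0.14 220; 0.15 19; 0.16 0;
```

View pics/crop1.png

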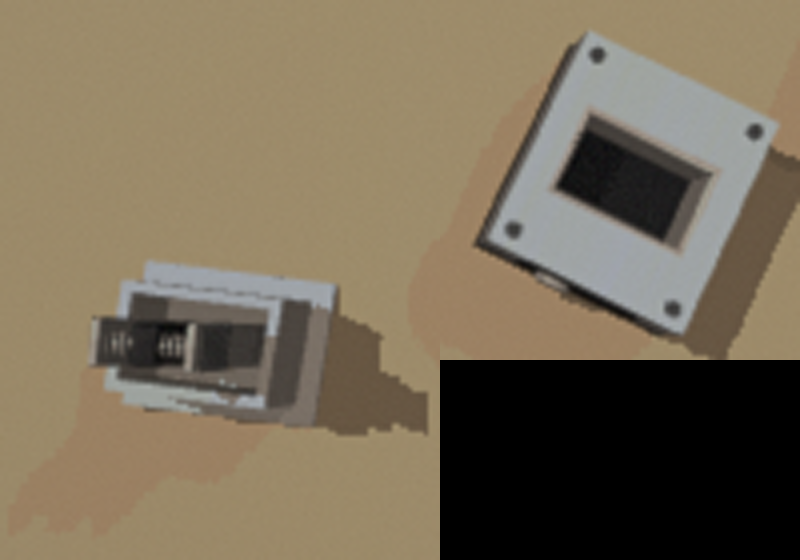

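View pics/crop2.png

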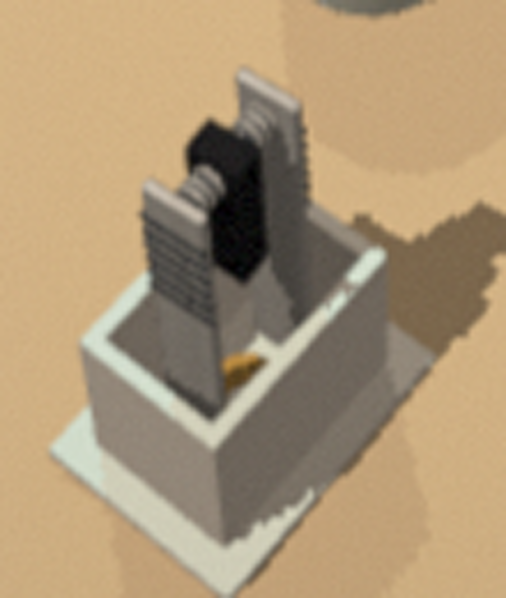

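Run:
```python
from h import *
f=dict(np.load('top_0.npz'));g=dict(np.load('side_0.npz'))
for nm,f,bx,roi in(('top',f,(270,345,125,212),(230,320,330,420)),('side',g,(355,475,240,330),(190,275,330,425))):
    P=cloud(f);Z=P[...,2];ok=f['z_map']>0
    m=np.zeros((480,640),bool);m[bx[0]:bx[1],bx[2]:bx[3]]=1;m&=ok
    # tongs
    for lo,hi in((.09,.16),(.139,.149),(.13,.139)):
        mm=(m&(Z>lo)&(Z<hi)); q=P[mm]
        print(nm,'tongs',lo,hi,len(q),cv2.minAreaRect(q[:,:2].astype(np.float32)*1000))
    mm=m&(Z>.1)&(Z<.16); q=P[mm]
    gray=f['frame'][mm].mean(1)
    print('dark (spine)',(gray<45).sum(),q[gray<45].mean(0),q[gray<45].max(0))
    q=P[m&(abs(Z-.066)<.004)];print(nm,'rim',len(q),cv2.minAreaRect(q[:,:2].astype(np.float32)*1000))
    # well rim: hole inside block-top
    m=np.zeros((480,640),bool);m[roi[0]:roi[1],roi[2]:roi[3]]=1
    t=(m&ok&(abs(Z-.066)<.004)).astype(np.uint8)
    cs,h=cv2.findContours(t,cv2.RETR_CCOMP,cv2.CHAIN_APPROX_NONE)
    for c,hh in zip(cs,h[0]):
        if cv2.contourArea(c)>150:
            w=np.array([world(f,u,v,.066)[:2]*1000 for u,v in c[:,0]],np.float32)
            print(nm,'hole' if hh[3]>=0 else 'outer',cv2.minAreaRect(w))
for p in [(99,320),(99,365),(190,322),(186,370)]:
    pass
```

```text
top tongs 0.09 0.16 408 ((531.5624389648438, 185.82766723632812), (46.32123947143555, 20.963899612426758), 87.06083679199219)
top tongs 0.139 0.149 179 ((530.9703369140625, 185.5251007080078), (45.211143493652344, 18.3066349029541), 87.07656860351562)
top tongs 0.13 0.139 93 ((530.8917236328125, 183.7857666015625), (42.09877395629883, 18.452356338500977), 87.11463165283203)
dark (spine) 152 [0.53091887 0.1770015  0.13043617] [0.53937151 0.19189394 0.14542775]
top rim 350 ((531.1982421875, 186.32772827148438), (74.6012191772461, 49.86767578125), 82.45440673828125)
top outer ((593.7305297851562, -211.2143096923828), (100.4856948852539, 109.93609619140625), 62.96886444091797)
top hole ((594.05322265625, -210.50059509277344), (68.66346740722656, 45.484947204589844), 64.249755859375)
side tongs 0.09 0.16 1153 ((532.265869140625, 184.45980834960938), (46.81669235229492, 21.960081100463867), 86.74751281738281)
side tongs 0.139 0.149 359 ((531.436279296875, 184.55264282226562), (44.583946228027344, 19.683008193969727), 86.20533752441406)
side tongs 0.13 0.139 215 ((531.5015869140625, 184.88304138183594), (45.38359451293945, 20.366601943969727), 86.77276611328125)
dark (spine) 305 [0.52759128 0.18680517 0.12834308] [0.53969174 0.1912242  0.14535907]
side rim 675 ((531.3367919921875, 184.81861877441406), (76.46338653564453, 51.739418029785156), 81.05651092529297)
side outer ((593.3079223632812, -211.62252807617188), (104.36432647705078, 115.28144836425781), 62.92150115966797)
side hole ((592.5125122070312, -211.574951171875), (65.30035400390625, 42.28374481201172), 63.392051696777344)
```

```bash
cat >> h.py <<'E'
from scipy.spatial.transform import Rotation as Rn
def R():
    w,x,y,z=state()['tool_rot']; return Rn.from_quat([x,y,z,w])
def todo(xyz,yaw):
    """delta to TCP xyz (m), jaw axis at world yaw deg; printed in tool axes, shares"""
    s=state();r=R();x=r.apply([1,0,0]);z=r.apply([0,0,1]);cur=np.degrees(np.arctan2(x[1],x[0]))
    d=(yaw-cur+90)%180-90; t=np.radians(cur+d)
    want=Rn.from_matrix(np.array([[np.cos(t),np.sin(t),0],[np.sin(t),-np.cos(t),0],[0,0,-1]]))
    rv=np.degrees((r.inv()*want).as_rotvec())/5
    dw=np.array(xyz)-s['tool_pos']
    print('t',round(s['time'],2),'pos',s['tool_pos'].round(4),'yaw',round(cur,2),'z',z.round(4),'w',round(s['gripper_width'],3),'F',s['contact_force'].round(1))
    print(' turn shares',rv.round(3),'| shift shares now-axes',(r.inv().apply(dw)/.04).round(3),'after-turn axes',(want.inv().apply(dw)/.04).round(3))
E
python3 - <<'E'
from h import *
f=dict(np.load('top_0.npz'));P=cloud(f)
print('bottle',P[340:370,15:65].reshape(-1,3)[:,2].max(),P[355,33]); print('cup',P[255:305,230:280,2].max())
todo((.5313,.185,.23),86.8)
E
```

```text
bottle 0.9447458193618746 [0.45554941 0.41060142 0.07453334]
cup 0.9447458193618746
t 0.1 pos [0.2681 0.564  0.2302] yaw 64.57 z [-0.001  -0.0016 -1.    ] w 1.003 F [ 0.6 -0.4  0.1]
 turn shares [-0.007  0.02  -4.445] | shift shares now-axes [-5.731 10.011  0.013] after-turn axes [-9.092e+00  7.100e+00  5.000e-03]
```

carry_out([
  [[0,0,-0.89,0,0,0,1],[0,0,-0.89,0,0,0,1],[0,0,-0.89,0,0,0,1],[0,0,-0.89,0,0,0,1],[0,0,-0.89,0,0,0,1],[0,0,0,-0.57,0.44,0,1],[0,0,0,-0.57,0.44,0,1],[0,0,0,-0.57,0.44,0,1]],
])

```text
time: 0.77
tool_pos: [0.3172, 0.4923, 0.2305]
tool_rot: [0.0, 0.726, 0.688, -0.001]
contact_force: [0.1, -0.1, 0.5]
gripper_width: 1.0
```

carry_out([
  [[0,0,0,-0.57,0.44,0,1],[0,0,0,-0.57,0.44,0,1],[0,0,0,-0.57,0.44,0,1],[0,0,0,-0.57,0.44,0,1],[0,0,0,-0.57,0.44,0,1],[0,0,0,-0.57,0.44,0,1],[0,0,0,-0.57,0.44,0,1],[0,0,0,-0.57,0.44,0,1]],
])

```text
time: 1.43
tool_pos: [0.4481, 0.3019, 0.2308]
tool_rot: [-0.0, 0.726, 0.687, -0.0]
contact_force: [0.1, -0.6, -0.2]
gripper_width: 1.004
```

carry_out([
  [[0,0,0,-0.57,0.44,0,1],[0,0,0,-0.57,0.44,0,1],[0,0,0,-0.57,0.44,0,1],[0,0,0,-0.57,0.44,0,1],[0,0,0,-0.57,0.44,0,1],[0,0,0,0,0,0,1],[0,0,0,0,0,0,1]],
])

```text
time: 2.02
tool_pos: [0.5295, 0.1835, 0.2306]
tool_rot: [-0.0, 0.727, 0.686, -0.0]
contact_force: [-0.8, 0.3, 0.6]
gripper_width: 0.997
```

Run:
```python
from h import *
todo((.5313,.185,.23),86.8)
grab('side','1')
```

```text
t 2.02 pos [0.5295 0.1835 0.2306] yaw 86.67 z [-0.0014  0.     -1.    ] w 0.997 F [-0.8  0.3  0.6]
 turn shares [-0.015  0.001 -0.026] | shift shares now-axes [0.041 0.042 0.016] after-turn axes [0.041 0.042 0.016]
```

View pics/side_1.png

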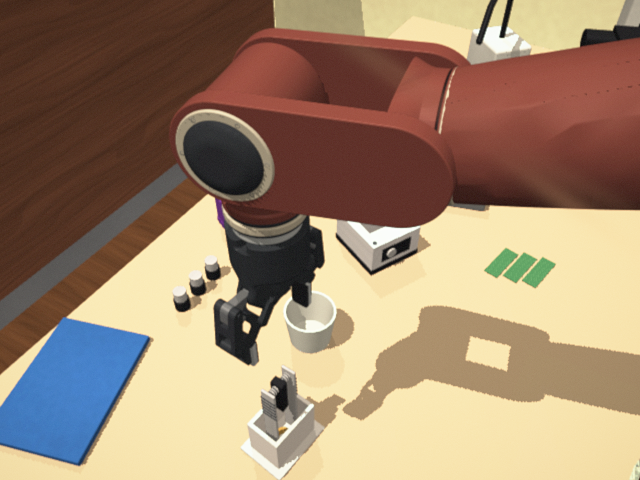

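carry_out([
  [[0,0,0,0.04,0.04,0.4,1],[0,0,0,0,0,0.5,1],[0,0,0,0,0,0.5,1],[0,0,0,0,0,0.5,1],[0,0,0,0,0,0.5,1],[0,0,0,0,0,0.4,1],[0,0,0,0,0,0.4,1],[0,0,0,0,0,0.28,1]],
])

```text
time: 2.73
tool_pos: [0.5293, 0.1871, 0.0901]
tool_rot: [-0.001, 0.726, 0.688, -0.001]
contact_force: [0.3, 0.0, 0.2]
gripper_width: 0.999
```

carry_out([
  [[0,0,0,0,0,0,1],[0,0,0,0,0,0,1]],
])

```text
time: 2.9
tool_pos: [0.5302, 0.1867, 0.0916]
tool_rot: [-0.0, 0.726, 0.688, -0.001]
contact_force: [1.0, 0.7, 0.6]
gripper_width: 0.997
```

Run:
```python
from h import *
todo((.5313,.185,.091),86.8)
f=grab('side','2');g=grab('top','2')
a=cv2.resize(f['frame'][300:480,180:360],(400,400));b=cv2.resize(g['frame'][240:380,90:230],(400,400));cv2.imwrite('pics/c2.png',np.hstack([a,b])[:,:,::-1])
```

```text
t 2.9 pos [0.5302 0.1867 0.0916] yaw 86.88 z [-1.4e-03 -2.0e-04 -1.0e+00] w 0.997 F [1.  0.7 0.6]
 turn shares [-0.015  0.003  0.016] | shift shares now-axes [-0.04   0.029  0.016] after-turn axes [-0.04   0.029  0.016]
```

View pics/c2.png

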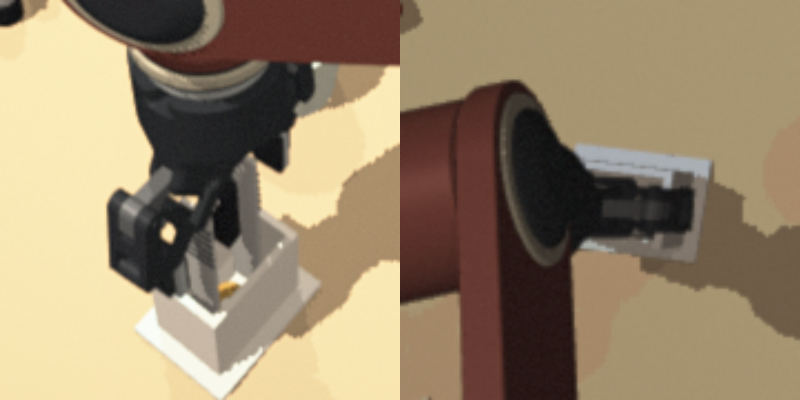

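The jaws straddle both blades above the tub rim, so I'm closing.

carry_out([
  [[0,0,0,0,0,0,0.5],[0,0,0,0,0,0,0.2],[0,0,0,0,0,0,0.1],[0,0,0,0,0,0,0],[0,0,0,0,0,0,-0.1],[0,0,0,0,0,0,-0.2],[0,0,0,0,0,0,-0.3],[0,0,0,0,0,0,-0.4]],
])

```text
time: 3.67
tool_pos: [0.5324, 0.1863, 0.0945]
tool_rot: [0.001, 0.726, 0.687, 0.001]
contact_force: [-1.8, -0.1, 8.7]
gripper_width: 0.312
```

carry_out([
  [[0,0,0,0,0,0,-1],[0,0,0,0,0,0,-1],[0,0,0,0,0,0,-1],[0,0,0,0,0,0,-1],[0,0,0,0,0,0,-1],[0,0,0,0,0,0,-1]],
])

```text
time: 4.17
tool_pos: [0.5325, 0.1864, 0.0948]
tool_rot: [0.001, 0.726, 0.687, 0.001]
contact_force: [-1.5, -1.1, 9.2]
gripper_width: 0.292
```

Run:
```python
from h import *
todo((.5313,.185,.091),86.8)
f=grab('side','3')
cv2.imwrite('pics/c3.png',cv2.resize(f['frame'][350:480,220:350],(590,590),interpolation=cv2.INTER_CUBIC)[:,:,::-1])
```

```text
t 4.17 pos [0.5325 0.1864 0.0948] yaw 86.82 z [ 3.2e-03  6.0e-04 -1.0e+00] w 0.292 F [-1.5 -1.1  9.2]
 turn shares [ 0.036 -0.009  0.005] | shift shares now-axes [-0.036 -0.028  0.094] after-turn axes [-0.036 -0.028  0.094]
```

View pics/c3.png

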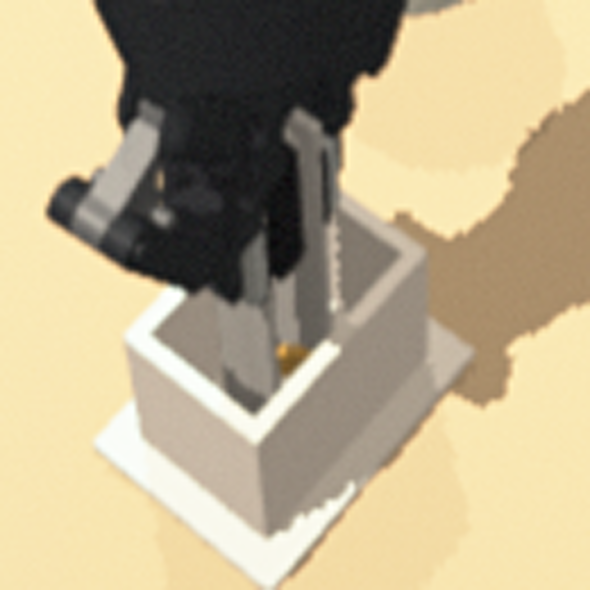

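carry_out([
  [[0,0,0,0,0,-0.1,-1],[0,0,0,0,0,-0.2,-1],[0,0,0,0,0,-0.3,-1],[0,0,0,0,0,-0.3,-1],[0,0,0,0,0,-0.3,-1],[0,0,0,0,0,-0.3,-1],[0,0,0,0,0,-0.3,-1],[0,0,0,0,0,-0.3,-1]],
])

```text
time: 4.88
tool_pos: [0.5311, 0.1862, 0.1778]
tool_rot: [0.0, 0.726, 0.687, 0.0]
contact_force: [-0.5, -0.3, -0.5]
gripper_width: 0.289
```

carry_out([
  [[0,0,0,0,0,-0.3,-1],[0,0,0,0,0,-0.2,-1],[0,0,0,0,0,-0.1,-1],[0,0,0,0,0,0,-1]],
])

```text
time: 5.22
tool_pos: [0.5316, 0.1862, 0.2016]
tool_rot: [0.001, 0.726, 0.687, 0.001]
contact_force: [-0.1, -0.2, -1.8]
gripper_width: 0.288
```

Run:
```python
from h import *
todo((.5313,.185,.2),86.8)
f=grab('side','4');g=grab('top','4')
a=cv2.resize(f['frame'][300:480,180:360],(400,400));b=cv2.resize(g['frame'][240:380,90:230],(400,400));cv2.imwrite('pics/c4.png',np.hstack([a,b])[:,:,::-1])
```

```text
t 5.22 pos [0.5316 0.1862 0.2016] yaw 86.82 z [ 2.1e-03  4.0e-04 -1.0e+00] w 0.288 F [-0.1 -0.2 -1.8]
 turn shares [ 0.024 -0.006  0.005] | shift shares now-axes [-0.031 -0.006  0.039] after-turn axes [-0.031 -0.006  0.04 ]
```

View pics/c4.png

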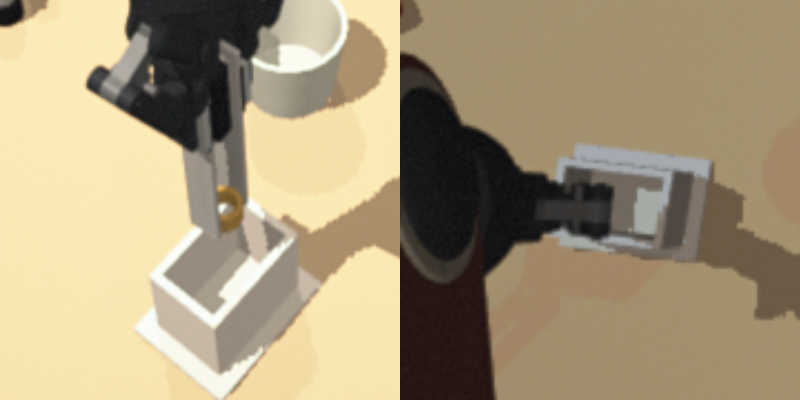

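Run:
```python
from h import *
f=dict(np.load('side_4.npz'))
cv2.imwrite('pics/c4b.png',cv2.resize(f['frame'][330:420,240:320],(533,600),interpolation=cv2.INTER_CUBIC)[:,:,::-1])
P=cloud(f);im=f['frame'].astype(int)
m=(im[...,0]-im[...,2]>60);m[:330]=0;m[420:]=0;m[:,:250]=0;m[:,310:]=0
hsv=cv2.cvtColor(f['frame'],cv2.COLOR_RGB2HSV)
m=(hsv[...,1]>140)&(hsv[...,0]<30)&(hsv[...,2]>60);m[:370]=0;m[410:]=0;m[:,:265]=0;m[:,:]&=True;m[:,295:]=0
q=P[m];q=q[(q[:,2]>.06)&(q[:,2]<.2)];print(len(q),q.min(0),q.max(0),q.mean(0))
# blade pts
s=(P[...,2]>.09)&(P[...,2]<.2)&(hsv[...,1]<60);s[:330]=0;s[:,:255]=0;s[:,300:]=0
q=P[s];print(len(q))
for lo in np.arange(.09,.2,.015):
    k=q[(q[:,2]>=lo)&(q[:,2]<lo+.015)]
    if len(k)>5: print(round(lo,3),len(k),np.percentile(k,[3,97],axis=0).round(4).tolist())
```

```text
124 [0.51767687 0.17621346 0.11400392] [0.53617227 0.19510768 0.13015429] [0.52489637 0.18445928 0.12295247]
858
0.105 39 [[0.5216, 0.1733, 0.1132], [0.5409, 0.2, 0.1197]]
0.12 147 [[0.5223, 0.1735, 0.1206], [0.5407, 0.2, 0.1343]]
0.135 183 [[0.522, 0.1732, 0.1354], [0.5408, 0.2, 0.1494]]
0.15 169 [[0.5224, 0.1734, 0.1505], [0.5409, 0.2001, 0.1643]]
0.165 162 [[0.5218, 0.1738, 0.1653], [0.5407, 0.2, 0.1795]]
0.18 119 [[0.5224, 0.1737, 0.1808], [0.5408, 0.2001, 0.1947]]
0.195 39 [[0.5218, 0.1741, 0.1951], [0.5274, 0.1999, 0.1999]]
```

View pics/c4b.png

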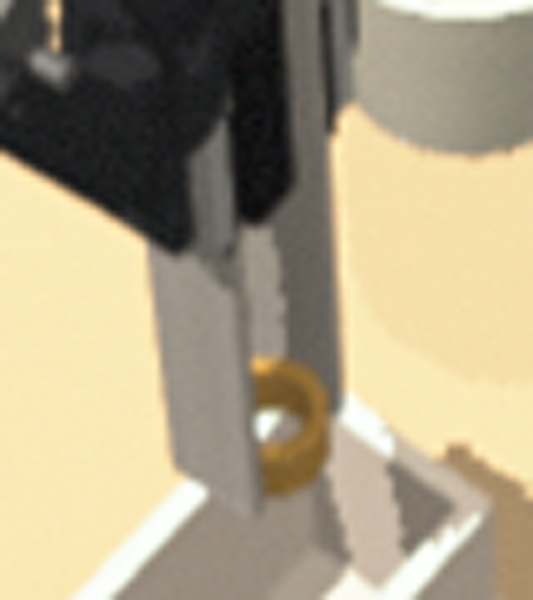

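The blades hang vertical and the ring is held flat between the tips, about 1–2 mm above them. The tips are at z≈0.112, clear of the cup, so I'm carrying it across.

Run:
```python
from h import *
todo((.5935,-.2112,.205),63)
```

```text
t 5.32 pos [0.5307 0.186  0.1997] yaw 86.82 z [-8.e-04 -2.e-04 -1.e+00] w 0.294 F [-0.9 -0.1 -1.4]
 turn shares [-8.000e-03  4.000e-03  4.764e+00] | shift shares now-axes [-9.829  2.118 -0.133] after-turn axes [-8.136  5.907 -0.134]
```

carry_out([
  [[0,0,0.6,0,0,-0.02,-1],[0,0,0.6,0,0,-0.02,-1],[0,0,0.6,0,0,-0.02,-1],[0,0,0.6,0,0,-0.02,-1],[0,0,0.6,0,0,-0.02,-1],[0,0,0.6,0,0,-0.02,-1],[0,0,0.6,0,0,0,-1],[0,0,0.56,0,0,0,-1]],
])

```text
time: 5.98
tool_pos: [0.5303, 0.186, 0.2035]
tool_rot: [-0.0, 0.853, 0.522, -0.001]
contact_force: [0.2, -0.0, -1.0]
gripper_width: 0.293
```

carry_out([
  [[0,0,0,-0.15,0.11,0,-1],[0,0,0,-0.3,0.22,0,-1],[0,0,0,-0.4,0.29,0,-1],[0,0,0,-0.4,0.29,0,-1],[0,0,0,-0.4,0.29,0,-1],[0,0,0,-0.4,0.29,0,-1],[0,0,0,-0.4,0.29,0,-1],[0,0,0,-0.4,0.29,0,-1]],
])

```text
time: 6.65
tool_pos: [0.5526, 0.0455, 0.204]
tool_rot: [-0.0, 0.852, 0.523, -0.001]
contact_force: [0.4, -0.9, -1.5]
gripper_width: 0.29
```

carry_out([
  [[0,0,0,-0.4,0.29,0,-1],[0,0,0,-0.4,0.29,0,-1],[0,0,0,-0.4,0.29,0,-1],[0,0,0,-0.4,0.29,0,-1],[0,0,0,-0.4,0.29,0,-1],[0,0,0,-0.4,0.29,0,-1],[0,0,0,-0.4,0.29,0,-1],[0,0,0,-0.4,0.29,0,-1]],
])

```text
time: 7.32
tool_pos: [0.5771, -0.1106, 0.2039]
tool_rot: [-0.001, 0.852, 0.523, -0.001]
contact_force: [-0.1, 0.2, -0.8]
gripper_width: 0.291
```

carry_out([
  [[0,0,0,-0.4,0.29,0,-1],[0,0,0,-0.4,0.29,0,-1],[0,0,0,-0.3,0.22,0,-1],[0,0,0,-0.15,0.11,0,-1],[0,0,0,0,0,0,-1],[0,0,0,0,0,0,-1]],
])

```text
time: 7.82
tool_pos: [0.5872, -0.1701, 0.2045]
tool_rot: [-0.001, 0.853, 0.523, -0.0]
contact_force: [-0.5, 0.1, -2.0]
gripper_width: 0.295
```

Run:
```python
from h import *
todo((.5935,-.2112,.205),63)
f=grab('side','5');g=grab('top','5')
a=cv2.resize(f['frame'][90:290,290:490],(400,400));b=cv2.resize(g['frame'][200:340,310:450],(400,400));cv2.imwrite('pics/c5.png',np.hstack([a,b])[:,:,::-1])
```

```text
t 7.82 pos [ 0.5872 -0.1701  0.2045] yaw 63.02 z [-8.e-04  9.e-04 -1.e+00] w 0.295 F [-0.5  0.1 -2. ]
 turn shares [-0.012 -0.005  0.003] | shift shares now-axes [-0.843  0.606 -0.014] after-turn axes [-0.843  0.606 -0.013]
```

View pics/c5.png

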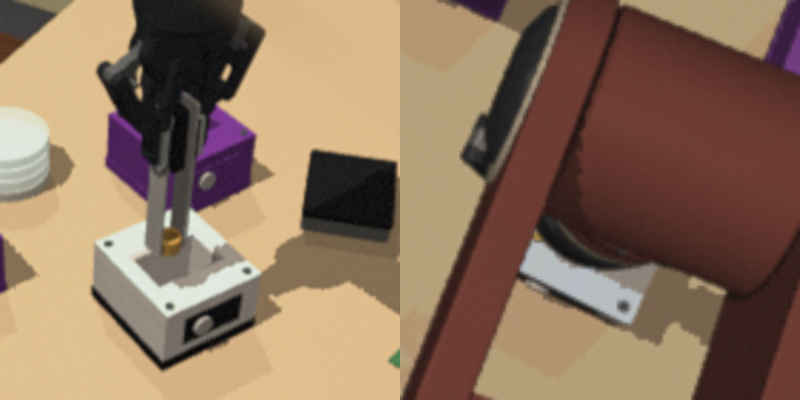

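Still held; 42 mm remain to reach the well centre.

carry_out([
  [[0,0,0,-0.25,0.18,0,-1],[0,0,0,-0.3,0.21,0,-1],[0,0,0,-0.2,0.15,0,-1],[0,0,0,-0.09,0.06,0,-1],[0,0,0,0,0,0,-1],[0,0,0,0,0,0,-1]],
])

```text
time: 8.42
tool_pos: [0.5935, -0.2116, 0.2047]
tool_rot: [-0.0, 0.853, 0.522, -0.0]
contact_force: [0.4, -0.9, -1.7]
gripper_width: 0.292
```

Run:
```python
from h import *
todo((.5935,-.2112,.0965),63)
f=grab('side','6')
cv2.imwrite('pics/c6.png',cv2.resize(f['frame'][140:280,310:450],(590,590),interpolation=cv2.INTER_CUBIC)[:,:,::-1])
P=cloud(f);hsv=cv2.cvtColor(f['frame'],cv2.COLOR_RGB2HSV)
s=(P[...,2]>.1)&(P[...,2]<.2)&(hsv[...,1]<60);s[:,:320]=0;s[:,440:]=0
s&=(abs(P[...,0]-.593)<.05)&(abs(P[...,1]+.211)<.05)
q=P[s];t=np.radians(63);ey=np.array([np.cos(t),np.sin(t)]);ex=np.array([np.sin(t),-np.cos(t)]);d=q[:,:2]-[.5935,-.2112]
a,b=d@ex,d@ey
for lo in np.arange(.1,.2,.015):
    k=(q[:,2]>=lo)&(q[:,2]<lo+.015)
    if k.sum()>5: print(round(lo,3),k.sum(),np.percentile(a[k],[3,97]).round(4),np.percentile(b[k],[3,97]).round(4))
m=(hsv[...,1]>140)&(hsv[...,0]<30)&(hsv[...,2]>60)&(P[...,2]>.09)&(P[...,2]<.16)
m&=(abs(P[...,0]-.593)<.03)&(abs(P[...,1]+.211)<.03)
d=P[m]-[.5935,-.2112,0];print('ring',m.sum(),(d[:,:2]@ex).min(),(d[:,:2]@ex).max(),(d[:,:2]@ey).min(),(d[:,:2]@ey).max(),d[:,2].min(),d[:,2].max())
```

```text
t 8.42 pos [ 0.5935 -0.2116  0.2047] yaw 62.97 z [-3.e-04  5.e-04 -1.e+00] w 0.292 F [ 0.4 -0.9 -1.7]
 turn shares [-0.006 -0.003 -0.005] | shift shares now-axes [ 0.007 -0.004  2.706] after-turn axes [ 0.008 -0.005  2.706]
0.115 68 [-0.0093  0.0094] [-0.0138  0.0138]
0.13 120 [-0.0092  0.0099] [-0.0141  0.0142]
0.145 132 [-0.0095  0.0102] [-0.0146  0.0141]
0.16 130 [-0.0092  0.0094] [-0.0151  0.0139]
0.175 127 [-0.0092  0.0088] [-0.0137  0.0141]
0.19 68 [-0.009   0.0102] [-0.0133  0.0142]
ring 85 -0.013485488866358518 0.007042801712698337 -0.009894553110694749 0.008284800370172377 0.1176049452348984 0.13075833691209182
```

View pics/c6.png

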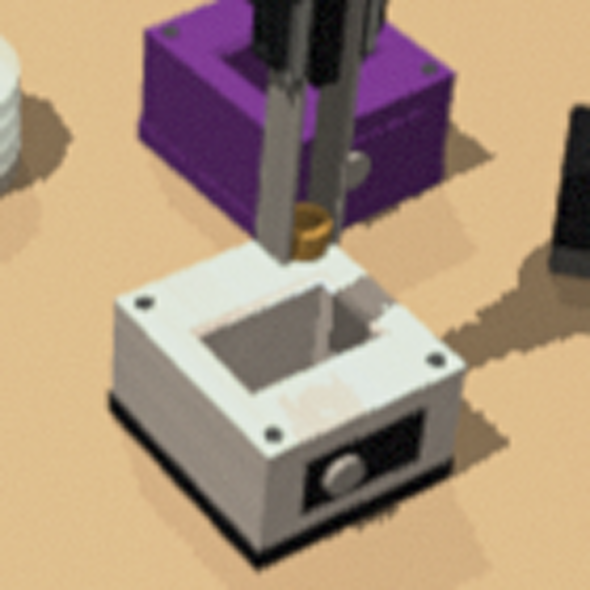

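carry_out([
  [[0,0,0,0,0,0.2,-1],[0,0,0,0,0,0.4,-1],[0,0,0,0,0,0.4,-1],[0,0,0,0,0,0.4,-1],[0,0,0,0,0,0.4,-1],[0,0,0,0,0,0.4,-1],[0,0,0,0,0,0.25,-1],[0,0,0,0,0,0.15,-1]],
])

```text
time: 9.13
tool_pos: [0.5925, -0.2102, 0.0985]
tool_rot: [-0.001, 0.852, 0.523, -0.001]
contact_force: [-1.0, -0.8, -2.0]
gripper_width: 0.289
```

carry_out([
  [[0,0,0,0,0,0.03,-1],[0,0,0,0,0,0,-1],[0,0,0,0,0,0,-1]],
])

```text
time: 9.38
tool_pos: [0.5943, -0.2114, 0.1008]
tool_rot: [0.001, 0.853, 0.523, 0.0]
contact_force: [-0.6, 0.4, -0.8]
gripper_width: 0.293
```

carry_out([
  [[0,0,0,0,0,0.04,-1],[0,0,0,0,0,0.04,-1],[0,0,0,0,0,0.03,-1],[0,0,0,0,0,0,-1],[0,0,0,0,0,0,-1]],
])

```text
time: 9.8
tool_pos: [0.5935, -0.2111, 0.0953]
tool_rot: [-0.0, 0.853, 0.523, -0.0]
contact_force: [-0.5, -0.2, -1.3]
gripper_width: 0.288
```

carry_out([
  [[0,0,0,0,0,0.03,-1],[0,0,0,0,0,0,-1],[0,0,0,0,0,0,-1]],
])

```text
time: 10.05
tool_pos: [0.5939, -0.2112, 0.0948]
tool_rot: [0.0, 0.853, 0.523, 0.0]
contact_force: [-2.0, 1.1, 2.6]
gripper_width: 0.288
```

carry_out([
  [[0,0,0,0,0,0.025,-1],[0,0,0,0,0,0,-1],[0,0,0,0,0,0,-1]],
])

```text
time: 10.3
tool_pos: [0.594, -0.2113, 0.0948]
tool_rot: [0.0, 0.853, 0.523, 0.0]
contact_force: [-3.7, 0.6, 6.4]
gripper_width: 0.29
```

Run:
```python
from h import *
todo((.5935,-.2112,.095),63)
f=grab('side','7')
cv2.imwrite('pics/c7.png',cv2.resize(f['frame'][140:280,310:450],(590,590),interpolation=cv2.INTER_CUBIC)[:,:,::-1])
```

```text
t 10.3 pos [ 0.594  -0.2113  0.0948] yaw 63.03 z [ 5.e-04 -4.e-04 -1.e+00] w 0.29 F [-3.7  0.6  6.4]
 turn shares [0.007 0.001 0.006] | shift shares now-axes [-0.003 -0.012 -0.006] after-turn axes [-0.003 -0.012 -0.006]
```

View pics/c7.png

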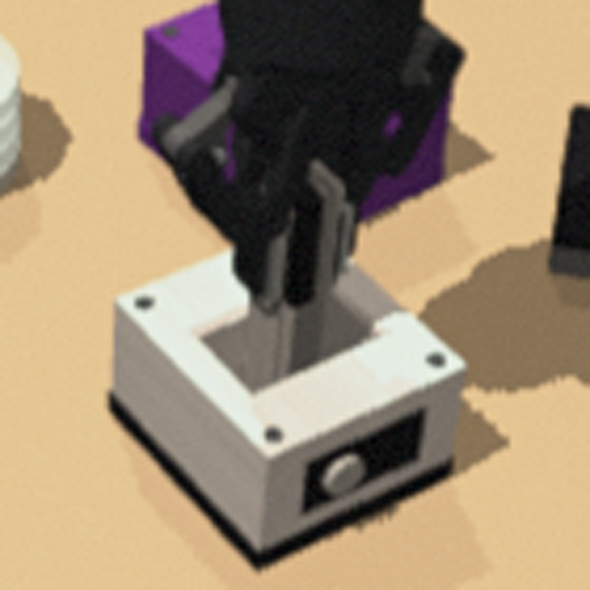

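Tips are on the floor (about 8 N of contact, height stopped at 0.0948). Releasing slowly.

carry_out([
  [[0,0,0,0,0,0,-0.4],[0,0,0,0,0,0,-0.3],[0,0,0,0,0,0,-0.22],[0,0,0,0,0,0,-0.14],[0,0,0,0,0,0,-0.06],[0,0,0,0,0,0,0.02],[0,0,0,0,0,0,0.1],[0,0,0,0,0,0,0.2]],
])

```text
time: 11.02
tool_pos: [0.5933, -0.2109, 0.0925]
tool_rot: [-0.0, 0.853, 0.523, -0.0]
contact_force: [-0.5, -0.7, 0.3]
gripper_width: 0.598
```

carry_out([
  [[0,0,0,0,0,0,0.35],[0,0,0,0,0,0,0.5],[0,0,0,0,0,0,0.7],[0,0,0,0,0,0,1],[0,0,0,0,0,0,1],[0,0,0,0,0,0,1],[0,0,0,0,0,0,1]],
])

```text
time: 11.6
tool_pos: [0.5936, -0.2111, 0.0931]
tool_rot: [0.0, 0.853, 0.523, 0.0]
contact_force: [1.1, 0.0, 0.1]
gripper_width: 1.004
```

Run:
```python
from h import *
todo((.5935,-.2112,.095),63)
f=grab('side','8')
cv2.imwrite('pics/c8.png',cv2.resize(f['frame'][140:280,310:450],(590,590),interpolation=cv2.INTER_CUBIC)[:,:,::-1])
```

```text
t 11.6 pos [ 0.5936 -0.2111  0.0931] yaw 63.02 z [ 0. -0. -1.] w 1.004 F [1.1 0.  0.1]
 turn shares [0.    0.    0.004] | shift shares now-axes [-0.003 -0.001 -0.047] after-turn axes [-0.003 -0.001 -0.047]
```

View pics/c8.png

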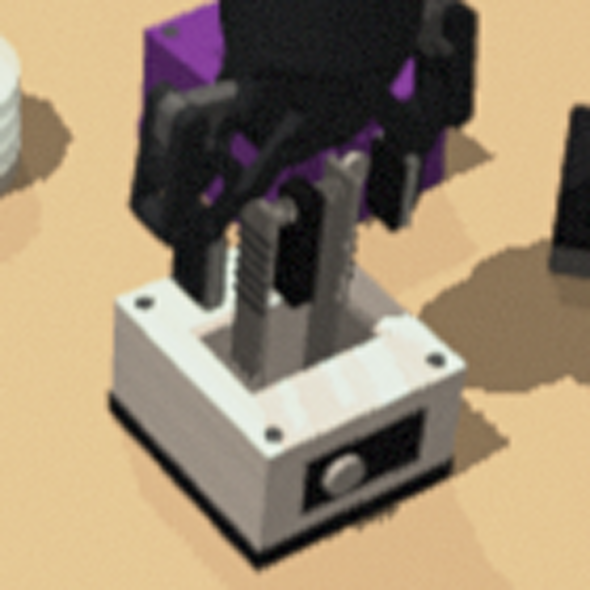

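The tongs have reopened and stand upright, clear of the pads. Retreating straight up and then aside for the final look.

carry_out([
  [[0,0,0,0,0,-0.1,1],[0,0,0,0,0,-0.3,1],[0,0,0,0,0,-0.5,1],[0,0,0,0,0,-0.6,1],[0,0,0,0,0,-0.6,1],[0,0,0,0,0,-0.6,1],[0,0,0,0,0,-0.6,1],[0,0,0,0,0,-0.4,1]],
])

```text
time: 12.32
tool_pos: [0.5945, -0.2116, 0.2458]
tool_rot: [0.002, 0.853, 0.523, 0.001]
contact_force: [0.1, 0.2, -0.0]
gripper_width: 0.999
```

carry_out([
  [[0,0,0,-0.3,-0.3,0,1],[0,0,0,-0.5,-0.5,0,1],[0,0,0,-0.5,-0.5,0,1],[0,0,0,-0.5,-0.5,0,1],[0,0,0,-0.5,-0.5,0,1],[0,0,0,-0.5,-0.5,0,1],[0,0,0,-0.3,-0.3,0,1],[0,0,0,0,0,0,1]],
])

```text
time: 12.98
tool_pos: [0.4248, -0.2663, 0.2425]
tool_rot: [0.001, 0.853, 0.521, -0.0]
contact_force: [-0.1, 0.6, 0.3]
gripper_width: 0.999
```

Run:
```python
from h import *
todo((.5935,-.2112,.095),63)
f=grab('side','9');g=grab('top','9')
a=cv2.resize(f['frame'][160:280,320:440],(400,400),interpolation=cv2.INTER_CUBIC);b=cv2.resize(g['frame'][225:325,325:425],(400,400),interpolation=cv2.INTER_CUBIC);cv2.imwrite('pics/c9.png',np.hstack([a,b])[:,:,::-1])
t=np.radians(63);ey=np.array([np.cos(t),np.sin(t)]);ex=np.array([np.sin(t),-np.cos(t)])
P=cloud(f);near=(abs(P[...,0]-.593)<.04)&(abs(P[...,1]+.211)<.04)
q=P[near&(P[...,2]>.08)&(P[...,2]<.17)];d=q[:,:2]-[.5935,-.2112]
for lo in (.08,.1,.12,.135):
    k=(q[:,2]>=lo)&(q[:,2]<lo+.015);print(lo,k.sum(),np.percentile(d[k]@ex,[3,97]).round(4),np.percentile(d[k]@ey,[3,97]).round(4))
print('top z',np.percentile(q[:,2],99.5))
for nm,F in(('side',f),('top',g)):
    P=cloud(F);hsv=cv2.cvtColor(F['frame'],cv2.COLOR_RGB2HSV);near=(abs(P[...,0]-.593)<.04)&(abs(P[...,1]+.211)<.04)
    m=near&(hsv[...,1]>120)&(hsv[...,0]>8)&(hsv[...,0]<30)&(P[...,2]<.05)
    if m.sum(): d=P[m]-[.5935,-.2112,0];print(nm,'brass',m.sum(),d.min(0),d.max(0))
```

```text
t 12.98 pos [ 0.4248 -0.2663  0.2425] yaw 62.86 z [ 8.0e-04 -1.8e-03 -1.0e+00] w 0.999 F [-0.1  0.6  0.3]
 turn shares [ 0.018  0.014 -0.029] | shift shares now-axes [3.155 3.117 3.69 ] after-turn axes [3.142 3.131 3.689]
0.08 131 [-0.0097  0.009 ] [-0.021   0.0219]
0.1 190 [-0.0099  0.0087] [-0.0213  0.0222]
0.12 175 [-0.01    0.0096] [-0.0215  0.0222]
0.135 243 [-0.0094  0.0093] [-0.0214  0.0219]
top z 0.14699023734311834
top brass 57 [-0.01265502 -0.00815148  0.0101234 ] [0.00725459 0.01214968 0.02319748]
```

View pics/c9.png

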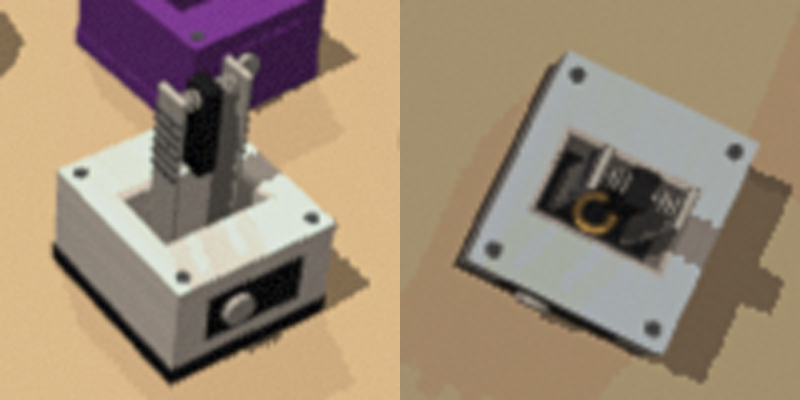

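The tongs stand upright and open in the well (top at z≈0.146). The ring lies flat between the tips at top-crop (595,213).

```bash
python3 -c "
from h import *
print(ticket.job_done())"
```

```text
the job is handed in; nothing more can be done
None
```

The ring now lies in the oblong well of the aluminium block, with the tongs standing open and upright over it. I pinched the tongs shut on the ring in the tub, lifted and carried it across, and lowered it until the tips met the well floor (about 8 N). Then I let go slowly and backed the arm off. I handed the job in at about 13 s.

**Last checks:**
- **Tongs:** upright and centred in the well within about 1 mm, reopened to about 44 mm, with their tops at z ≈ 0.146 m. That fits the tips resting on the floor.
- **Ring:** flat between the tips in the top view, set about 3 mm off centre along the well's short axis.
- **Robot:** touching nothing, with contact force near zero.

**Readings that disagreed:**
- **Gripper width:** it read 0.29 when shut on the ring, where a proportional scale would give 0.35 for 30 mm. The pictures showed the ring held and the blades about 28–30 mm apart.
- **Depth inside the well:** it read a few millimetres high. The ring's top showed up to 23 mm instead of 19 mm, and the empty floor had read about 12 mm instead of 5 mm.
- **Closing on the tongs:** this pushed the arm up about 3–4 mm, with about 9 N of contact force.

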